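Refill the spanner clip rail and lock it away on its mat

ROBOT

A 7-joint arm with a two-finger parallel gripper is mounted at the origin on the work surface. World frame = base frame: x ahead of the robot, y to its left, z up, the work surface at z = 0. Lengths are in m, angles in degrees, forces in N, time in s.
With the tool pointing down it reaches from about 0.4 to 0.75 m from the base axis. Payload 19.5 kg.
Tool frame: the origin (TCP) lies midway between the tips of the shut fingers; the grasp point (between the pads) lies 19 mm behind it; z points along the fingers, y is the line along which they close (so a half turn about z gives the same grasp; the last joint's range is limited). The gripper opens to 85 mm and grips with 20 to 120 N. Pads are 22 mm wide; open, the fingers measure 114 mm over their backs; the gripper's body (76 mm by 85 mm) begins 54 mm behind the grasp point. The pads swing forward as they close: fully open they stand 13 mm farther back than shut.
Start: joints at [72.496, 40.479, -1.581, 85.061, 1.261, 54.483, -4.326], TCP at [0.15, -0.555, 0.231] pointing down, gripper open.
Joint ranges: [-155.06, 155.06], [-18.47, 123.98], [-90, 86.84], [0, 140.48], [-83.41, 263.41], [0, 116], [-161.91, 161.91]. Speed limits (degrees/s): [108.29, 108.29, 147.25, 147.25, 172.46, 172.46, 172.46].

INTERFACE

Orientations are given as a 3x3 rotation matrix whose columns are the frame's x, y, z axes.
In Python, from rig import * gives the robot as it stands.
- The arm moves only by the shell command python3 -m crank 'ROWS' [FORCE]. ROWS is JSON, a list that holds one entry, the list of rows, each a list of 5 numbers: the closure, from 0 (fully open) to 1 (shut), then the shift along the world's x, y, z in cm, then the turn about the world's z in rad. A call has 1 to 8 rows; each row shifts and turns the commanded pose from where the row before left it; what a row does not reach is not made up. A row lasts 1/10 s, in which the tool goes at most 50 mm and 8.59 degrees, less where a joint would pass 70% of its speed; a pose out of reach is approached as far as the arm can. A call with a gripper value outside its range is refused whole. The fingers move at their own pace and stop on an object; FORCE is the grip in N (left out, the last holds). Time passes only in rows, so rows that do not move let the fingers close. It gives the time, the measured TCP pose, the force and the opening at its end, in the units of the state.
- observe(): the state, without advancing time (a new reading comes with each control period).
- get_image(name): name is "scene" or "top" or "wrist"; returns a dict with "image" (384x512x3 uint8, red, green, blue), "z_map" (384x512 float32, m along the optical axis (not along the pixel's ray), 0 where there is no reading), "fovy" (degrees; the focal length in pixels is half the picture's height over the tangent of half this angle, whatever the lens; pixels are square), "cx", "cy" (the principal point, pixels), "rvec" (rotation vector, rad) and "tvec" (3), from world to camera coordinates, as OpenCV has them; the wrist camera has in their place "mount" (4x4, takes a point from camera to tool coordinates, whose origin is the TCP and whose axes are the flange's). Camera axes: x right, y down, z forward; pixel columns grow to the right and rows downward; lengths in m; the calibration is good to about 2 mm. A picture is of the moment at which its call begins: read the wrist's pose just before it.
- sign_off(): hands the job in, once; it reports no verdict.
The state is a dict: "t": time; "q": joint angles; "joint_vel": joint speeds; "tau": joint torques, N m; "tool_pos": TCP position; "ee_rot": TCP orientation; "force": force on the tool from outside, world axes, zero at the start; "wrist_torque": the same for the moment, N m; "width": opening from 0.0 (shut) to 1.0 (fully open).
Only numpy, scipy, OpenCV 4.12 (cv2) and the standard library are available. Lean on these libraries where they do the work, as an engineer would, in place of code of your own. Each camera call takes 0.05 s, during which the arm holds its last target. There are 200 camera calls.

TASK

Put the ring spanners away: click each one fully down into its own clips on the clip rail, in size order with the smallest at the end nearest the robot (the colours match; leave a missing spanner's place empty). When all are in, slide the loaded rail along the bench, without lifting it, until it lies centred and square on the green mat, and then turn the brass catch all the way over its near edge. Leave the other things on the bench where they are.

Things in the scene. Friction and masses are not known exactly. Their poses are not given: they have to be found in the camera images.
- spanner_1: Ring spanner 1 of 5 in size (1 smallest), steel, two red bands on its round shank. 112 mm long, shank 9 mm thick, at each end a flat round head 20 mm across, 14 mm thick; 50 g. Origin on the shank's axis at mid-length, 7 mm up when lying flat; x along the shank (ends alike), z square to the heads' flat. May be absent.
- spanner_2: Ring spanner 2 of 5 in size (1 smallest), steel, two yellow bands on its round shank. 120 mm long, shank 10 mm thick, at each end a flat round head 22 mm across, 14 mm thick; 68 g. Origin on the shank's axis at mid-length, 7 mm up when lying flat; x along the shank (ends alike), z square to the heads' flat. May be absent.
- spanner_3: Ring spanner 3 of 5 in size (1 smallest), steel, two green bands on its round shank. 128 mm long, shank 11 mm thick, at each end a flat round head 24 mm across, 14 mm thick; 86 g. Origin on the shank's axis at mid-length, 7 mm up when lying flat; x along the shank (ends alike), z square to the heads' flat. May be absent.
- spanner_4: Ring spanner 4 of 5 in size (1 smallest), steel, two blue bands on its round shank. 136 mm long, shank 12 mm thick, at each end a flat round head 26 mm across, 14 mm thick; 104 g. Origin on the shank's axis at mid-length, 7 mm up when lying flat; x along the shank (ends alike), z square to the heads' flat. May be absent.
- spanner_5: Ring spanner 5 of 5 in size (1 smallest), steel, two white bands on its round shank. 144 mm long, shank 13 mm thick, at each end a flat round head 28 mm across, 14 mm thick; 122 g. Origin on the shank's axis at mid-length, 7 mm up when lying flat; x along the shank (ends alike), z square to the heads' flat. May be absent.
- rail: Loose clip rail: plywood board 260 (x) x 200 (y) x 12 mm, 0.5 to 0.8 kg, origin at the centre of its underside, z up, x about away from the robot. Five pairs of steel spring clips 46 mm apart along x, spanner 1 at the -x end to 5 at the +x end (colour chips match); a spanner lies along y and is pressed in from above.
- slot_1 (a point): Place 1 on the rail (red chips): where the middle of spanner_1's shank axis lies when clicked home, 24.5 mm above the board's underside; axes as the board's. Clips at y = -23 and +23 mm, 14 mm long, leave the shank's middle free for fingers. Unpressed it rests about 10 mm too high; a push of 5 to 12 N clicks it in, down onto two bars 8 mm above the board.
- slot_2 (a point): Place 2 on the rail (yellow chips): where the middle of spanner_2's shank axis lies when clicked home, 25 mm above the board's underside; axes as the board's. Clips at y = -23 and +23 mm, 14 mm long, leave the shank's middle free for fingers. Unpressed it rests about 10 mm too high; a push of 5 to 12 N clicks it in, down onto two bars 8 mm above the board.
- slot_3 (a point): Place 3 on the rail (green chips): where the middle of spanner_3's shank axis lies when clicked home, 25.5 mm above the board's underside; axes as the board's. Clips at y = -23 and +23 mm, 14 mm long, leave the shank's middle free for fingers. Unpressed it rests about 10 mm too high; a push of 5 to 12 N clicks it in, down onto two bars 8 mm above the board.
- slot_4 (a point): Place 4 on the rail (blue chips): where the middle of spanner_4's shank axis lies when clicked home, 26 mm above the board's underside; axes as the board's. Clips at y = -23 and +23 mm, 14 mm long, leave the shank's middle free for fingers. Unpressed it rests about 10 mm too high; a push of 5 to 12 N clicks it in, down onto two bars 8 mm above the board.
- slot_5 (a point): Place 5 on the rail (white chips): where the middle of spanner_5's shank axis lies when clicked home, 26.5 mm above the board's underside; axes as the board's. Clips at y = -23 and +23 mm, 14 mm long, leave the shank's middle free for fingers. Unpressed it rests about 10 mm too high; a push of 5 to 12 N clicks it in, down onto two bars 8 mm above the board.
- tab_left (a point): Top centre of the orange upright grip tab at the board's +y edge, 92 mm from its middle: 24 mm (board x) x 14 mm (board y), top 52 mm above the board's underside, 40 mm tall.
- tab_right (a point): Top centre of the same kind of tab at the board's -y edge, 92 mm from its middle.
- mat_centre (a point): Centre of the dark green mat, 304 (x) x 244 (y) mm, fixed, flush with the bench; axes along its sides, z up. The board fits on it with a 22 mm margin all round, board x along mat x.
- catch (a joint): Turn catch, a brass bar on a wooden block 36 mm square, 16 mm high: 0 = open, along the mat's near (-x) edge, pointing to mat -y; turns anticlockwise seen from above to a stop at 1.6; at 1.57 it points to mat +x, over the board's near edge, 5 mm clear of it (bar 17 to 23 mm above the bench). Stays where left; about 1 N at the peg turns it.
- catch_peg (a point): Top centre of the catch's black upright peg, 12 mm in diameter, top 56 mm and foot 23 mm above the bench, 34 mm from the pivot; moves with the catch.
- catch_pivot (a point): The catch's vertical pivot axis, 20 mm above the bench, fixed beside the mat; axes as the mat's.
- mug: White mug, 74 mm across, 80 mm high; bystander. Origin at its underside.
- jar: Glass jar with a red lid, 66 mm across, 85 mm high; bystander. Origin at its underside.
- tape: Yellow tape measure, 65 x 65 x 35 mm; bystander. Origin at its underside.
- hammer: Hammer lying on the bench; bystander. Origin at its underside.
- driver: Screwdriver lying at the back of the bench; bystander. Origin at its underside.
- oil: Green oil bottle, 60 mm across, 150 mm high; bystander. Origin at its underside.
There are look-alikes about, which are no part of the job. What is shaped like the spanner_2 but purple is not meant.

How it is judged (in metres and radians):
On the way, in this order (a step that is already met when the one before it is completed fails the run):
1. every spanner present is clicked into its own place on the rail (x of spanner_1 in the frame of slot_1 between -0.006 and 0.006 m and y of spanner_1 in the frame of slot_1 between -0.014 and 0.014 m and z of spanner_1 in the frame of slot_1 between -0.004 and 0.004 m and angle between the x axis of each of spanner_1, spanner_2, spanner_3, spanner_4, spanner_5 and the y axis of rail, either way round below 0.12 rad and x of spanner_2 in the frame of slot_2 between -0.006 and 0.006 m and y of spanner_2 in the frame of slot_2 between -0.014 and 0.014 m and z of spanner_2 in the frame of slot_2 between -0.004 and 0.004 m and x of spanner_3 in the frame of slot_3 between -0.006 and 0.006 m and y of spanner_3 in the frame of slot_3 between -0.014 and 0.014 m and z of spanner_3 in the frame of slot_3 between -0.004 and 0.004 m and x of spanner_4 in the frame of slot_4 between -0.006 and 0.006 m and y of spanner_4 in the frame of slot_4 between -0.014 and 0.014 m and z of spanner_4 in the frame of slot_4 between -0.004 and 0.004 m and x of spanner_5 in the frame of slot_5 between -0.006 and 0.006 m and y of spanner_5 in the frame of slot_5 between -0.014 and 0.014 m and z of spanner_5 in the frame of slot_5 between -0.004 and 0.004 m), for 0.2 s.
2. the loaded rail lies centred and square on the mat (all of step 1 and x of rail in the frame of mat_centre between -0.022 and 0.022 m and y of rail in the frame of mat_centre between -0.022 and 0.022 m and angle between the x axis of rail and the x axis of mat_centre, either way round below 0.15 rad), for 0.2 s.
3. the catch is turned over the rail's near edge (all of step 2 and value of joint catch above 1.35 rad), for 0.2 s.
At the end, for the whole second after the job is handed in: Each spanner present lies in its place (shank middle within 6 mm along the rail, 14 mm across, 4 mm in height, 0.12 rad); the rail is within 22 mm of the mat centre each way and 0.15 rad; the catch is above 1.35 rad; all at rest (all of step 3 and linear speed of each of rail, spanner_1, spanner_2, spanner_3, spanner_4, spanner_5 below 0.02 m/s); the robot touches nothing.
It fails at once if the rail is lifted more than 20 mm off the bench (height (world z) of rail above 0.02 m).
It fails at once if one of the bystanders is moved more than 60 mm (distance of any of mug, jar, tape, hammer, driver, oil from where it was at the start of the episode above 0.06 m).
Of spanner_1, spanner_2, spanner_3, spanner_4, spanner_5 only 4 to 5 are there at a start; the rules pass over those that are not, and their reading is None.
At some moment in a run one of spanner_1, spanner_2, spanner_3, spanner_4, spanner_5 may be knocked a few centimetres aside while the robot is not near it.
Once in a run the grip may slacken for a moment while it holds something.
It also fails if it takes over 208 s, if anything falls off the work surface, if the arm or the gripper's body presses on something with over 40 N, if the wrist force passes 120 N, or if a joint passes its speed limit or range.

## Working session

There is one attempt and no reset: what is moved stays moved. The work goes in short steps, Python scripts to look and compute and a shell command to move; the robot and the scene stay as the last step left them, time stands still between calls to the robot, and variables do not carry over. Pictures are saved under pics/ and viewed, on a budget of 14 in all, crops included, one or two more only if the job needs it, and the job is handed in when it is done.

```bash
ls; mkdir -p pics; cat > h.py <<'E'
from rig import *
import numpy as np, cv2
def cam(n):
    s=observe(); d=get_image(n); im=d["image"]; h,w=im.shape[:2]
    f=h/2/np.tan(np.radians(d["fovy"])/2)
    if "rvec" in d:
        R=cv2.Rodrigues(np.array(d["rvec"],float))[0].T; o=-R@np.array(d["tvec"],float).ravel()
    else:
        M=np.array(d["mount"]); T=np.eye(4); T[:3,:3]=s["ee_rot"]; T[:3,3]=s["tool_pos"]; M=T@M; R=M[:3,:3]; o=M[:3,3]
    return dict(im=im,z=d["z_map"],f=f,cx=d["cx"],cy=d["cy"],R=R,o=o)
def ray(c,u,v,z):
    d=c["R"]@np.array([(u-c["cx"])/c["f"],(v-c["cy"])/c["f"],1.]); return c["o"]+d*(z-c["o"][2])/d[2]
def pts(c):
    v,u=np.mgrid[:c["im"].shape[0],:c["im"].shape[1]]
    p=np.stack([(u-c["cx"])/c["f"],(v-c["cy"])/c["f"],np.ones(u.shape)],-1)*c["z"][...,None]
    return p@c["R"].T+c["o"]
def save(c,n,s=1.5): cv2.imwrite("pics/"+n+".png",cv2.resize(c["im"][...,::-1],None,fx=s,fy=s,interpolation=cv2.INTER_CUBIC))
E
python3 - <<'E'
from h import *
for n in("top","scene"):
    c=cam(n); save(c,n+"0"); print(n,c["o"],c["R"].round(3).tolist(),c["f"],c["cx"],c["cy"])
    np.savez("/tmp/"+n,**c)
print(observe())
E
```

```text
pics
top [0.38705528 0.05950632 1.36689747] [[-0.016, -0.995, 0.102], [-1.0, 0.016, 0.002], [-0.003, -0.102, -0.995]] 421.28054401690105 264.12043847016696 190.7962291694123
scene [1.19359308 0.85099412 1.00813388] [[-0.755, 0.441, -0.486], [0.656, 0.501, -0.564], [-0.005, -0.745, -0.667]] 478.16746202823487 255.507684419036 190.18093805972657
{'t': 0.1, 'q': array([72.49794544, 40.50926518, -1.58299914, 85.07998388,  1.26134063,
       54.48433447, -4.32740068]), 'joint_vel': array([ 0.03265329, -0.07272129,  0.06706016, -0.01081468,  0.02987172,
       -0.11569532,  0.00177539]), 'tau': array([ 1.73090983e-03, -8.84303856e+01,  1.23670701e+00, -2.36455250e+01,
        1.70899672e-02,  5.06620738e-03, -2.84545217e-05]), 'tool_pos': array([ 0.14985555, -0.55488702,  0.23089223]), 'ee_rot': array([[ 9.65417270e-01,  2.60709438e-01, -2.89067919e-04],
       [ 2.60709596e-01, -9.65416815e-01,  9.37842304e-04],
       [-3.45666899e-05, -9.80771937e-04, -9.99999518e-01]]), 'force': array([-0.60358214,  0.68394914, -0.25186415]), 'wrist_torque': array([-0.00990425,  0.01009384, -0.02161046]), 'width': 0.9963559913649227}
```

View pics/top0.png

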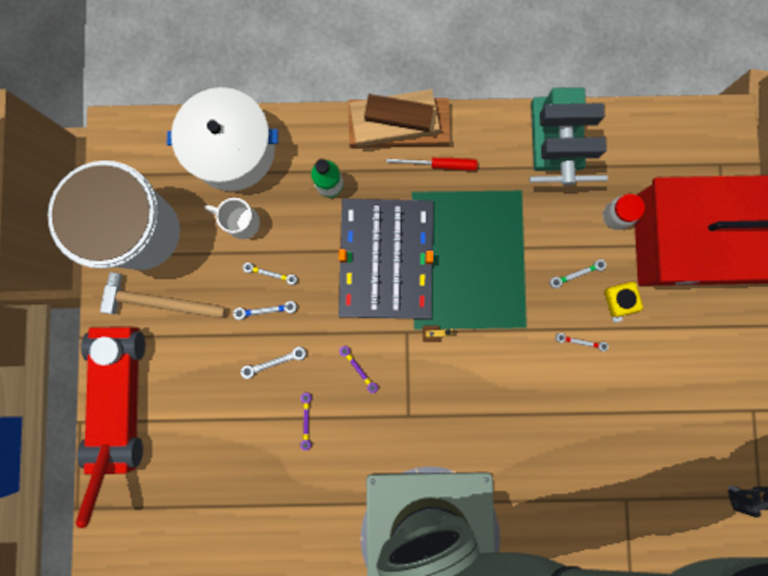

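View pics/scene0.png

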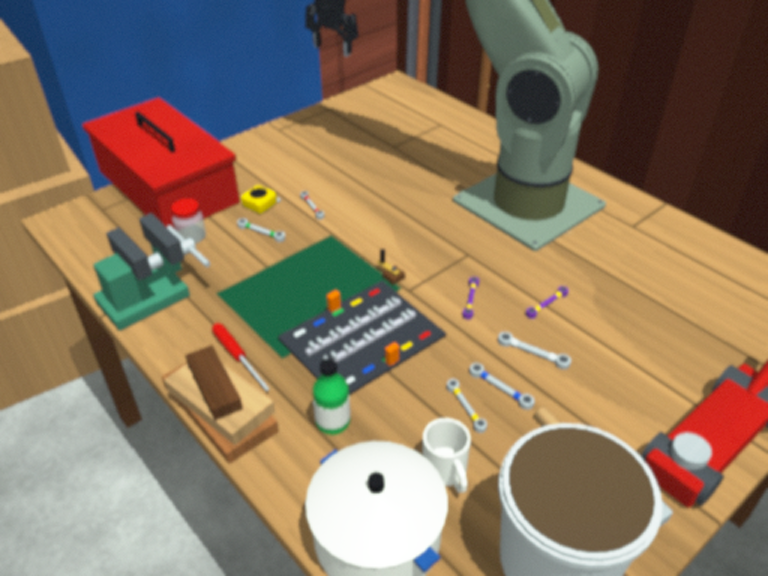

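Top view (768×576): spanners yellow (270,272), blue (265,311), white (273,362), green (578,273) and red (582,342). Purple decoys are at (358,368) and (306,420), the rail is at (387,258) with tabs at (342,255) and (430,257), the mat at (470,260) and the catch at (437,333). All five spanners are present.

```bash
cat >> h.py <<'E'
SP=dict(yellow=(270,272),blue=(265,311),white=(273,362),green=(578,273),red=(582,342))
def spanner(c,P,box,lo=.005,hi=.03):
    x0,x1,y0,y1=box
    m=(P[...,2]>lo)&(P[...,2]<hi)&(P[...,0]>x0)&(P[...,0]<x1)&(P[...,1]>y0)&(P[...,1]<y1)
    m=m.astype(np.uint8); n,l,st,_=cv2.connectedComponentsWithStats(m,connectivity=8)
    out=[]
    for i in range(1,n):
        if st[i,4]<60: continue
        v,u=np.nonzero(l==i); q=P[v,u]
        r=cv2.minAreaRect(q[:,:2].astype(np.float32)*1000); 
        b=cv2.boxPoints(r); e=[b[1]-b[0],b[2]-b[1]]; e=max(e,key=np.linalg.norm); yaw=np.arctan2(e[1],e[0])
        yaw=(yaw+np.pi/2)%np.pi-np.pi/2
        out.append((np.round(r[0],1),np.round(sorted(r[1]),1),round(yaw,3),len(u),c["im"][v,u].mean(0).round(),(u.mean().round(),v.mean().round())))
    return out
E
python3 - <<'E'
from h import *
c=dict(np.load("/tmp/top.npz")); P=pts(c)
bx=P[...,2]
g=[P[int(v/1.5),int(u/1.5)].round(4) for u,v in [(480,260),(600,400),(387,258),(350,120)]]; print(g)
for k,(u,v) in SP.items():
    p=ray(c,u/1.5,v/1.5,.01); print(k,p.round(3)); 
    for o in spanner(c,P,(p[0]-.085,p[0]+.085,p[1]-.1,p[1]+.1),.004): print("  ",o)
hsv=cv2.cvtColor(c["im"],cv2.COLOR_RGB2HSV)
# tabs
m=cv2.inRange(hsv,(5,180,150),(18,255,255)); n,l,st,ce=cv2.connectedComponentsWithStats(m)
for i in range(1,n):
    if st[i,4]>15: print("orange",ce[i]*1.5,st[i],ray(c,*ce[i],.052).round(4))
# mat
m=cv2.inRange(hsv,(65,120,40),(90,255,140)); m[:,:260]=0
n,l,st,ce=cv2.connectedComponentsWithStats(m); i=1+np.argmax(st[1:,4]); print("mat",st[i])
v,u=np.nonzero(l==i); q=np.array([ray(c,a,b,0)[:2] for a,b in zip(u,v)])
print(q.min(0),q.max(0)); H=cv2.convexHull(q.astype(np.float32)*1000)[:,0]; A=cv2.approxPolyDP(H,8,True)[:,0]; print(A)
# rail board
m=((P[...,2]>.006)&(P[...,2]<.018)).astype(np.uint8); m[:, :215]=0; m[:,295:]=0; m[:125]=0;m[218:]=0
m=cv2.morphologyEx(m,cv2.MORPH_OPEN,np.ones((3,3)))
n,l,st,ce=cv2.connectedComponentsWithStats(m)
i=1+np.argmax(st[1:,4]);print(st[i]); v,u=np.nonzero(l==i); r=cv2.minAreaRect(P[v,u,:2].astype(np.float32)*1000); print("rail",r)
E
```

```text
[array([ 0.5821, -0.1218,  0.0024]), array([ 0.2782, -0.3683,  0.0028]), array([0.5876, 0.0807, 0.0102]), array([0.8893, 0.1576, 0.0337])]
yellow [0.561 0.334 0.01 ]
   (array([558.7, 336.7]), array([ 27.1, 122.3]), np.float32(1.244), 161, array([175., 171., 141.]), (np.float64(179.0), np.float64(182.0)))
   (array([491.4, 344.6]), array([ 29.8, 132.6]), np.float32(-1.564), 162, array([158., 163., 173.]), (np.float64(182.0), np.float64(205.0)))
blue [0.477 0.345 0.01 ]
   (array([547.9, 316.7]), array([22.3, 78.2]), np.float32(1.441), 80, array([176., 176., 150.]), (np.float64(189.0), np.float64(185.0)))
   (array([480.7, 344.8]), array([ 33.7, 133. ]), np.float32(-1.411), 219, array([154., 162., 174.]), (np.float64(177.0), np.float64(206.0)))
white [0.368 0.327 0.01 ]
   (array([371.7, 327.9]), array([ 36.5, 149.1]), np.float32(-1.214), 259, array([176., 178., 178.]), (np.float64(182.0), np.float64(241.0)))
green [ 0.548 -0.332  0.01 ]
   (array([ 543.2, -331.4]), array([ 37.1, 127.8]), np.float32(-1.167), 192, array([135., 153., 140.]), (np.float64(385.0), np.float64(182.0)))
red [ 0.4   -0.333  0.01 ]
   (array([ 403. , -333.8]), array([ 22.7, 111. ]), np.float32(1.341), 141, array([161., 136., 130.]), (np.float64(388.0), np.float64(227.0)))
orange [447.75 157.5 ] [290 105  18   1  18] [ 0.796  -0.0529  0.052 ]
orange [341.14864865 254.18918919] [225 166   6   8  37] [0.5911 0.1763 0.052 ]
orange [429.   255.75] [284 167   5   8  38] [ 0.5848 -0.0083  0.052 ]
mat [ 275  128   75   91 5573]
[ 0.43523124 -0.21562915] [0.73477285 0.02263723]
[[ 731.95       22.44892 ]
 [ 437.6277     21.441364]
 [ 437.11035  -211.76279 ]
 [ 731.3814   -212.56477 ]]
[ 226  132   63   81 4023]
rail ((589.8367919921875, 82.49593353271484), (199.9339141845703, 260.75360107421875), 87.81708526611328)
```

```bash
python3 -m crank '[[[0,3.1,2.8,0,0.14],[0,3.1,2.8,0,0.14],[0,3.1,2.8,0,0.14],[0,3.1,2.8,0,0.14],[0,3.1,2.8,0,0.14],[0,3.1,2.8,0,0.14],[0,3.2,2.7,0,0.14],[0,3.2,2.7,0,0.14]]]' 60; python3 -m crank '[[[0,0,0,0,0],[0,0,0,0,0]]]'
python3 - <<'E'
from h import *
c=cam("wrist"); save(c,"w1"); np.savez("/tmp/w1",**c); print(observe()["q"],c["o"],c["R"].round(3).tolist())
E
```

```text
t: 0.9
tool_pos: [0.4009, -0.3318, 0.2312]
ee_rot: [[0.18, 0.984, -0.0], [0.984, -0.18, 0.0], [-0.0, -0.0, -1.0]]
force: [0.2, -1.3, 0.6]
width: 0.999
t: 1.1
tool_pos: [0.4001, -0.3327, 0.231]
ee_rot: [[0.185, 0.983, -0.001], [0.983, -0.185, 0.0], [0.0, -0.001, -1.0]]
force: [-0.0, -0.4, 0.7]
width: 1.001
[ 46.31091249  36.46937822 -18.1012323   96.12135174  14.05165145
  49.69003168  11.59376989] [ 0.41340679 -0.25527665  0.37313332] [[0.983, -0.176, -0.058], [-0.185, -0.935, -0.302], [-0.001, 0.308, -0.952]]
```

View pics/w1.png

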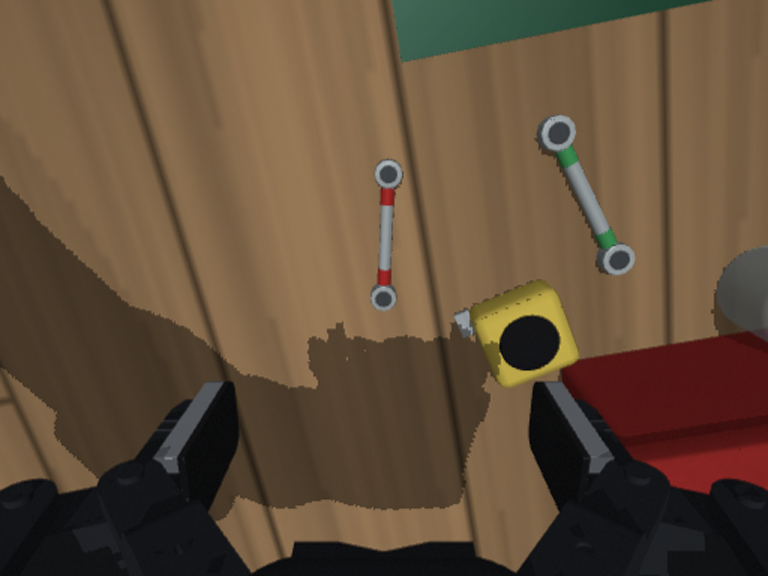

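Wrist view: red heads at (388,174) and (383,298), green heads at (556,133) and (617,259), mat corner at (400,62).

```bash
cat >> h.py <<'E'
def ends(c,a,b,s=1.5,z=.012):
    p=ray(c,a[0]/s,a[1]/s,z); q=ray(c,b[0]/s,b[1]/s,z); d=p-q
    y=np.arctan2(d[1],d[0]); return ((p+q)/2)[:2].round(4), round(y%np.pi,3), round(np.linalg.norm(d),4)
def bands(c,lo,hi,z=.01,amin=15,box=None):
    """two band centroids of one colour -> centre, yaw, separation"""
    h=cv2.cvtColor(c["im"],cv2.COLOR_RGB2HSV); m=cv2.inRange(h,lo,hi)
    if box: k=np.zeros_like(m); k[box[2]:box[3],box[0]:box[1]]=1; m=m*k
    n,l,st,ce=cv2.connectedComponentsWithStats(m)
    return [(st[i,4],ce[i].round(1),ray(c,*ce[i],z)[:2].round(4)) for i in range(1,n) if st[i,4]>=amin]
E
python3 - <<'E'
from h import *
c=dict(np.load("/tmp/w1.npz"))
print(ends(c,(388,174),(383,298))); print(ends(c,(556,133),(617,259))); print(ray(c,400/1.5,62/1.5,0))
c=dict(np.load("/tmp/top.npz"))
for k,v in dict(red=((561,338),(604,346)),green=((557,282),(601,265)),yellow=((247,267),(292,279)),blue=((239,313),(290,307)),white=((247,372),(299,353))).items(): print(k,ends(c,*v))
E
```

```text
(array([ 0.4001, -0.3333]), np.float64(1.347), np.float64(0.0918))
(array([ 0.5463, -0.3314]), np.float64(1.933), np.float64(0.104))
[ 0.43167992 -0.21807715  0.        ]
red (array([ 0.3995, -0.3339]), np.float64(1.37), np.float64(0.0927))
green (array([ 0.5468, -0.3332]), np.float64(1.922), np.float64(0.1028))
yellow (array([0.5588, 0.3351]), np.float64(1.294), np.float64(0.1013))
blue (array([0.4789, 0.3454]), np.float64(1.672), np.float64(0.1101))
white (array([0.3666, 0.3266]), np.float64(1.905), np.float64(0.1172))
```

```bash
python3 -m crank '[[[0.4,0,0,-5,-0.035],[0.4,0,0,-5,0],[0.4,0,0,-5,0],[0.4,0,0,-4,0],[0.4,0,0,-2,0],[0.4,0,0,-1,0],[0.4,0,0,-0.5,0],[0.4,0,0,0,0]]]' 60; python3 -m crank '[[[1,0,0,-0.2,0],[1,0,0,0,0],[1,0,0,0,0],[1,0,0,0,0],[1,0,0,0,0],[1,0,0,0,0]]]'
```

```text
t: 1.95
tool_pos: [0.3998, -0.3336, 0.0067]
ee_rot: [[0.221, 0.975, 0.0], [0.975, -0.221, -0.0], [-0.0, 0.0, -1.0]]
force: [1.0, 0.1, -0.0]
width: 0.601
t: 2.55
tool_pos: [0.4001, -0.3333, 0.005]
ee_rot: [[0.22, 0.975, 0.001], [0.975, -0.22, -0.001], [-0.001, 0.001, -1.0]]
force: [-1.4, 0.5, 8.4]
width: 0.071
```

```bash
python3 -m crank '[[[1,0,0,2,0],[1,0,0,4,0],[1,0,0,4,0],[1,0,0,4,0],[1,0,0,0,0],[1,0,0,0,0]]]'
python3 - <<'E'
from h import *
c=cam("wrist"); save(c,"w2"); np.savez("/tmp/w2",**c)
E
```

```text
t: 3.15
tool_pos: [0.4, -0.3334, 0.145]
ee_rot: [[0.221, 0.975, 0.001], [0.975, -0.221, -0.001], [-0.001, 0.001, -1.0]]
force: [-0.1, -0.2, -0.9]
width: 0.069
```

View pics/w2.png

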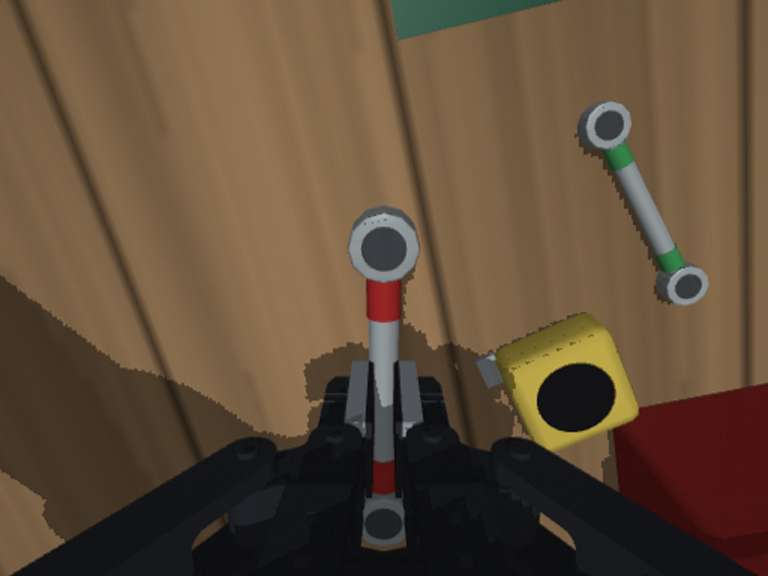

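Red is held at mid-shank, with its heads at (384,248) and (383,523). I'll carry it over the rail and look there.

```bash
python3 -m crank '[[[1,1,4.2,1,0.02],[1,1,4.2,1,0.02],[1,1,4.2,1,0.02],[1,1,4.2,1,0.02],[1,1,4.2,1,0.02],[1,1,4.2,1,0.02],[1,1,4.2,1,0.02],[1,1,4.2,1,0.02]]]' ;python3 -m crank '[[[1,0.8,4.2,1,0.02],[1,0.8,4.2,1,0.01],[1,0,0,0,0],[1,0,0,0,0]]]'
python3 - <<'E'
from h import *
c=dict(np.load("/tmp/w2.npz"));print(ends(c,(384,248),(383,523),z=.145+.009))
c=cam("wrist"); save(c,"w3"); np.savez("/tmp/w3",**c); print(observe()["tool_pos"],observe()["width"])
E
```

```text
t: 4.0
tool_pos: [0.4797, 0.0047, 0.2237]
ee_rot: [[0.061, 0.998, -0.002], [0.998, -0.061, -0.0], [-0.0, -0.002, -1.0]]
force: [1.3, -1.0, -0.7]
width: 0.071
t: 4.4
tool_pos: [0.4956, 0.0874, 0.2433]
ee_rot: [[0.03, 1.0, -0.002], [1.0, -0.03, -0.001], [-0.001, -0.002, -1.0]]
force: [-0.1, -0.9, -0.7]
width: 0.066
(array([ 0.3989, -0.3323]), np.float64(1.346), np.float64(0.0917))
[0.49557036 0.08634258 0.24329594] 0.06578330946262942
```

View pics/w3.png

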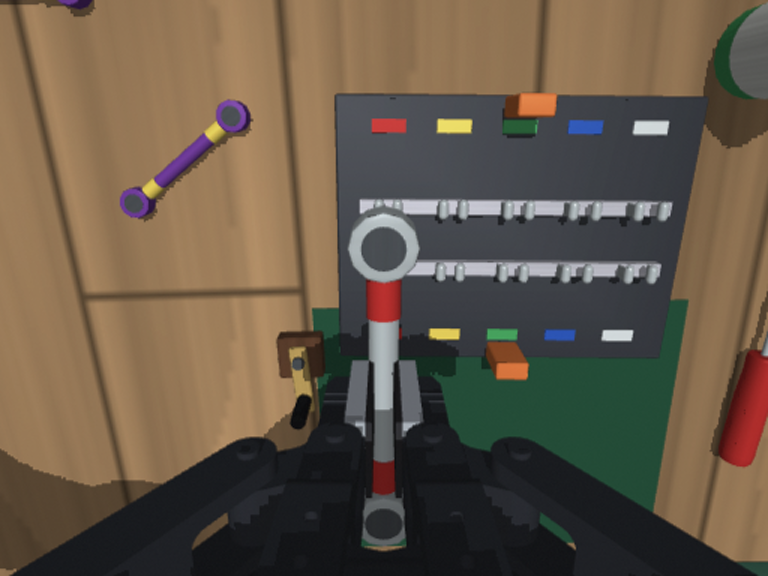

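Wrist view: board corners at about (336,95), (706,97), (342,356) and (660,357). Tab tops are at (538,104) and (512,371), the catch pivot at (298,363), and the red head at (384,248).

```bash
cat >> h.py <<'E'
def rail(c,verbose=0):
    """board pose from tab tops (orange, bright) and chips"""
    h=cv2.cvtColor(c["im"],cv2.COLOR_RGB2HSV)
    o=bands(c,(5,180,200),(20,255,255),z=.052,amin=40); return o
E
python3 - <<'E'
from h import *
c=dict(np.load("/tmp/w3.npz"))
cs=[(336,95),(706,97),(342,356),(660,357)]
Q=[ray(c,u/1.5,v/1.5,.012)[:2] for u,v in cs]; print(np.round(Q,4),np.mean(Q,0))
print("tabs",ends(c,(538,104),(512,371),z=.052), rail(c))
for n,a,b in [("y",(454,126),(445,334)),("g",(520,127),(502,334)),("b",(586,127),(560,335)),("w",(651,128),(618,335))]: print(n,ends(c,a,b,z=.0125))
print("spanner",ends(c,(384,248),(384,523),z=.243+.009))
print("pivot",ray(c,298/1.5,363/1.5,.023),"peg",ray(c,306/1.5,400/1.5,.056),ray(c,301/1.5,420/1.5,.056), ray(c,301/1.5,420/1.5,.023))
hsv=cv2.cvtColor(c["im"],cv2.COLOR_RGB2HSV)
E
```

```text
[[ 0.4641  0.186 ]
 [ 0.7193  0.177 ]
 [ 0.4573 -0.0119]
 [ 0.7149 -0.0204]] [0.58889935 0.08266403]
tabs (array([0.5887, 0.0832]), np.float64(1.531), np.float64(0.1836)) [(np.int32(174), array([341.2, 246.9]), array([ 0.5849, -0.008 ]))]
y (array([0.5431, 0.0842]), np.float64(1.538), np.float64(0.1581))
g (array([0.589 , 0.0825]), np.float64(1.533), np.float64(0.1574))
b (array([0.6353, 0.0806]), np.float64(1.533), np.float64(0.1582))
w (array([0.6812, 0.0789]), np.float64(1.537), np.float64(0.1575))
spanner (array([0.4945, 0.0884]), np.float64(1.541), np.float64(0.0919))
pivot [ 0.42333588 -0.01175253  0.023     ] peg [ 0.4334552  -0.02578079  0.056     ] [ 0.42840865 -0.04257766  0.056     ] [ 0.42154943 -0.06350608  0.023     ]
```

```bash
python3 -m crank '[[[1,0.2,-0.15,-4,0],[1,0,0,-5,0],[1,0,0,-5,0],[1,0,0,-4,0],[1,0,0,-1.8,0],[1,0,0,0,0],[1,0,0,0,0]]]' 90;python3 -m crank '[[[1,0,0,-0.5,0],[1,0,0,-0.5,0],[1,0,0,0,0]]]';python3 -m crank '[[[1,0,0,-0.5,0],[1,0,0,0,0]]]'; python3 -m crank '[[[1,0,0,-0.5,0],[1,0,0,0,0]]]'
```

```text
t: 5.15
tool_pos: [0.4979, 0.0846, 0.0466]
ee_rot: [[0.033, 0.999, -0.001], [0.999, -0.033, -0.0], [-0.0, -0.001, -1.0]]
force: [-0.4, 0.3, -1.0]
width: 0.055
t: 5.45
tool_pos: [0.4979, 0.0853, 0.0362]
ee_rot: [[0.032, 0.999, 0.0], [0.999, -0.032, 0.0], [0.0, 0.0, -1.0]]
force: [0.2, 1.0, -0.7]
width: 0.052
t: 5.65
tool_pos: [0.4979, 0.0854, 0.031]
ee_rot: [[0.032, 0.999, -0.0], [0.999, -0.032, 0.0], [0.0, -0.0, -1.0]]
force: [-0.3, -0.5, -0.4]
width: 0.051
t: 5.85
tool_pos: [0.4978, 0.0854, 0.0257]
ee_rot: [[0.032, 0.999, -0.001], [0.999, -0.032, -0.0], [-0.0, -0.001, -1.0]]
force: [-0.2, -0.0, -4.1]
width: 0.05
```

```bash
python3 -m crank '[[[1,0,0,-0.3,0],[1,0,0,0,0]]]'; python3 -m crank '[[[1,0,0,-0.3,0],[1,0,0,0,0]]]'; python3 -m crank '[[[1,0,0,-0.2,0],[1,0,0,0,0]]]'
```

```text
t: 6.05
tool_pos: [0.4978, 0.0854, 0.0229]
ee_rot: [[0.032, 0.999, -0.0], [0.999, -0.032, -0.0], [-0.0, -0.0, -1.0]]
force: [0.5, 0.4, -4.3]
width: 0.053
t: 6.25
tool_pos: [0.4981, 0.0854, 0.0218]
ee_rot: [[0.032, 0.999, 0.001], [0.999, -0.032, -0.0], [-0.0, 0.001, -1.0]]
force: [-8.5, -1.3, 44.9]
width: 0.052
t: 6.45
tool_pos: [0.4982, 0.0854, 0.0213]
ee_rot: [[0.032, 0.999, 0.002], [0.999, -0.032, -0.0], [-0.0, 0.002, -1.0]]
force: [-15.0, -1.9, 86.2]
width: 0.051
```

```bash
python3 -m crank '[[[1,0,0,0.5,0],[0.75,0,0,0,0],[0.75,0,0,0,0],[0.75,0,0,0,0],[0.75,0,0,0.5,0],[0.75,0,0,4,0],[0.75,0,0,5,0],[0.75,0,0,5,0]]]' 60;python3 -m crank '[[[0.6,0,0,5,0],[0.6,0,-3,2,0],[0.6,0,-3,0,0],[0.6,0,0,0,0],[0.6,0,0,0,0]]]' 
python3 - <<'E'
from h import *
c=cam("wrist"); save(c,"w4"); np.savez("/tmp/w4",**c); print(observe()["tool_pos"],observe()["width"])
E
```

```text
t: 7.25
tool_pos: [0.4973, 0.0853, 0.1701]
ee_rot: [[0.032, 0.999, -0.001], [0.999, -0.032, -0.0], [-0.0, -0.001, -1.0]]
force: [2.1, -0.8, -0.2]
width: 0.247
t: 7.75
tool_pos: [0.4978, 0.0251, 0.2383]
ee_rot: [[0.033, 0.999, -0.0], [0.999, -0.033, 0.0], [0.0, -0.0, -1.0]]
force: [-0.4, 0.8, -0.3]
width: 0.398
[0.49777067 0.02587343 0.23820336] 0.40139684222681893
```

View pics/w4.png

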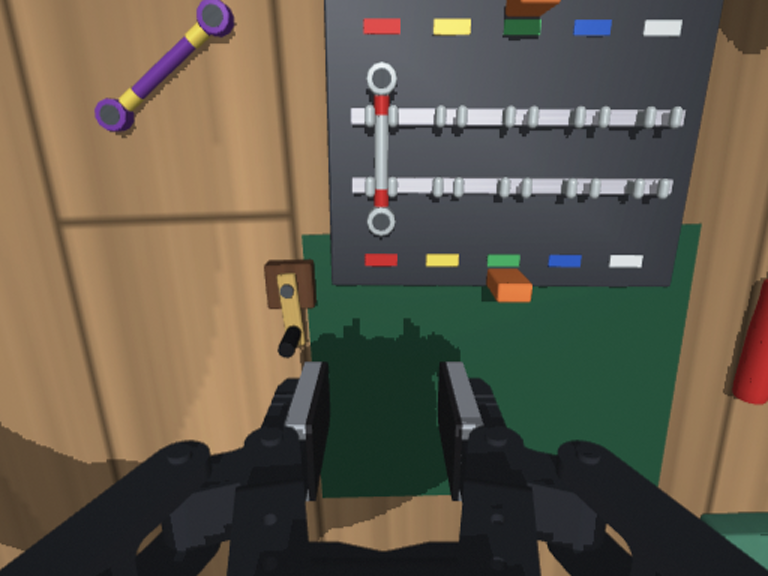

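Red lies in its clips, with heads at (381,78) and (381,221). Mat corners are at (304,235), (700,224), (322,497) and (656,487), and the catch pivot at (288,291).

```bash
python3 - <<'E'
from h import *
c=dict(np.load("/tmp/w4.npz"))
Q=[ray(c,u/1.5,v/1.5,0)[:2] for u,v in [(304,235),(700,224),(322,497),(656,487)]]; print("mat",np.round(Q,4),np.mean(Q,0))
print("red",ends(c,(381,78),(381,221),z=.0305))
for n,a,b in [("r",(382,26),(381,260)),("y",(452,26),(442,260)),("g",(522,27),(504,261)),("b",(592,27),(565,261)),("w",(663,27),(626,261))]: print(n,ends(c,a,b,z=.0125))
print("pivot",ray(c,288/1.5,291/1.5,.023),"peg",ray(c,286/1.5,349/1.5,.056))
E
python3 -m crank '[[[0.4,0.5,-4.5,0,0.05],[0.4,0.5,-4.5,0,0.05],[0.4,0.5,-4.5,0,0.05],[0.4,0.5,-4.5,0,0.05],[0.4,0.6,-4.5,0,0.05],[0.4,0.6,-4.5,0,0.05],[0.4,0.8,-4.5,0,0.05],[0.4,0.8,-4.3,0,0.04]]]' ;python3 -m crank '[[[0.4,0,0,-5,0],[0.4,0,0,0,0],[0.4,0,0,0,0]]]'
python3 - <<'E'
from h import *
c=cam("wrist"); np.savez("/tmp/w5",**c); print(observe()["tool_pos"])
for lo,hi in [((45,100,60),(85,255,255))]: print(bands(c,lo,hi))
E
```

```text
mat [[ 0.4357  0.0252]
 [ 0.7367  0.0238]
 [ 0.4324 -0.2178]
 [ 0.7353 -0.2166]] [ 0.58503317 -0.09632925]
red (array([0.4968, 0.0858]), np.float64(1.537), np.float64(0.0924))
r (array([0.4971, 0.0859]), np.float64(1.532), np.float64(0.1582))
y (array([0.5428, 0.0844]), np.float64(1.532), np.float64(0.1582))
g (array([0.589 , 0.0822]), np.float64(1.537), np.float64(0.1583))
b (array([0.6348, 0.0807]), np.float64(1.537), np.float64(0.1583))
w (array([0.6809, 0.0792]), np.float64(1.532), np.float64(0.1583))
pivot [ 0.42420893 -0.01191703  0.023     ] peg [ 0.42583298 -0.04391147  0.056     ]
t: 8.6
tool_pos: [0.5463, -0.3336, 0.238]
ee_rot: [[-0.353, 0.936, -0.0], [0.936, 0.353, 0.001], [0.001, -0.0, -1.0]]
force: [0.9, 0.2, 0.1]
width: 0.602
t: 8.9
tool_pos: [0.5463, -0.3309, 0.1887]
ee_rot: [[-0.352, 0.936, -0.001], [0.936, 0.352, 0.002], [0.002, -0.001, -1.0]]
force: [-0.7, -0.2, 1.4]
width: 0.603
[ 0.54676317 -0.33119919  0.18987767]
[(np.int32(395), array([204.9,   6.9]), array([ 0.4551, -0.2147])), (np.int32(15624), array([437.2,  54.1]), array([ 0.6586, -0.1779])), (np.int32(147), array([257.5, 134.3]), array([ 0.5351, -0.2998])), (np.int32(129), array([257.5, 202.3]), array([ 0.5593, -0.3637])), (np.int32(363), array([495. , 275.9]), array([ 0.8305, -0.3521]))]
```

```bash
python3 -m crank '[[[0.4,0,-0.05,-5,0],[0.4,0,0,-5,0],[0.4,0,0,-5,0],[0.4,0,0,-2.5,0],[0.4,0,0,-0.8,0],[0.4,0,0,0,0],[0.8,0,0,0,0],[1,0,0,0,0]]]' 60; python3 -m crank '[[[1,0,0,0,0],[1,0,0,0,0],[1,0,0,0,0],[1,0,0,0,0],[1,0,0,2,0],[1,0,0,0,0]]]'
```

```text
t: 9.75
tool_pos: [0.5469, -0.3335, 0.0073]
ee_rot: [[-0.35, 0.937, 0.002], [0.937, 0.35, -0.001], [-0.002, 0.002, -1.0]]
force: [0.9, -0.1, -0.2]
width: 0.271
t: 10.35
tool_pos: [0.547, -0.3337, 0.0279]
ee_rot: [[-0.35, 0.937, 0.003], [0.937, 0.35, -0.002], [-0.003, 0.002, -1.0]]
force: [-0.3, -1.1, -0.6]
width: 0.085
```

```bash
python3 -m crank '[[[1,0,0,-2,0],[0.7,0,0,-0.1,0],[0.7,0,0,-0.1,0],[0.7,0,0,-0.1,0],[1,0,0,0,0],[1,0,0,0,0],[1,0,0,0,0],[1,0,0,0,0]]]' 60; python3 -m crank '[[[1,0,0,2,0],[1,0,0,5,0],[1,0,0,5,0],[1,0,0,5,0],[1,0,0,0,0],[1,0,0,0,0]]]'
python3 - <<'E'
from h import *
c=cam("wrist"); save(c,"w6"); np.savez("/tmp/w6",**c); print(observe()["tool_pos"])
E
```

```text
t: 11.15
tool_pos: [0.5461, -0.3332, 0.0028]
ee_rot: [[-0.35, 0.937, 0.0], [0.937, 0.35, -0.0], [-0.001, 0.0, -1.0]]
force: [-1.3, 0.5, 6.8]
width: 0.096
t: 11.75
tool_pos: [0.546, -0.3332, 0.173]
ee_rot: [[-0.35, 0.937, 0.001], [0.937, 0.35, -0.001], [-0.001, 0.001, -1.0]]
force: [0.7, 0.5, -2.0]
width: 0.096
[ 0.54558072 -0.33301566  0.17170772]
```

View pics/w6.png

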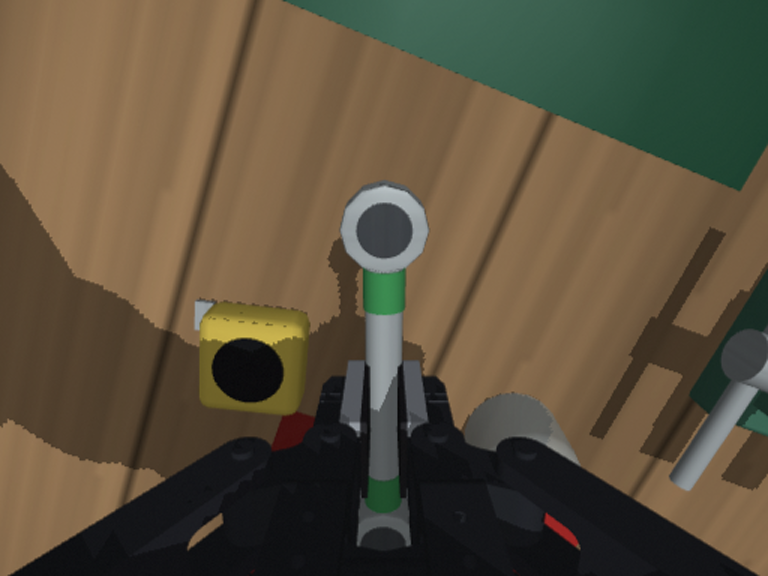

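```bash
python3 - <<'E'
from h import *
c=dict(np.load("/tmp/w6.npz")); z=.172+.004+.007
p=ray(c,385/1.5,228/1.5,z); d=p[:2]-[.5458,-.3331]; a=1.928; print("head along,perp",d@[np.cos(a),np.sin(a)],d@[-np.sin(a),np.cos(a)])
E
python3 -m crank '[[[1,0.5,4.6,0,-0.05],[1,0.5,4.6,0,-0.05],[1,0.5,4.6,0,-0.05],[1,0.5,4.6,0,-0.05],[1,0.5,4.6,0,-0.05],[1,0.5,4.6,0,-0.05],[1,0.5,4.6,0,-0.05],[1,0.5,4.6,0,-0.04]]]' ;python3 -m crank '[[[1,0.4,4.6,0,0],[1,0,0,-5,0],[1,0,0,-3,0],[1,0,0,0,0],[1,0,0,0,0]]]'
```

```text
head along,perp 0.052970878267560036 0.0007035956478020266
t: 12.6
tool_pos: [0.5853, 0.0367, 0.1708]
ee_rot: [[0.034, 0.999, -0.002], [0.999, -0.034, -0.0], [-0.0, -0.002, -1.0]]
force: [0.3, 0.2, -1.1]
width: 0.094
t: 13.1
tool_pos: [0.5898, 0.0808, 0.0923]
ee_rot: [[0.032, 0.999, -0.001], [0.999, -0.032, -0.0], [-0.0, -0.001, -1.0]]
force: [-0.3, 0.5, 0.2]
width: 0.091
```

```bash
python3 -m crank '[[[1,0,0,-4,0],[1,0,0,-1.5,0],[1,0,0,0,0],[1,0,0,-0.5,0],[1,0,0,0,0]]]' 100;python3 -m crank '[[[1,0,0,-0.5,0],[1,0,0,0,0]]]';python3 -m crank '[[[1,0,0,-0.4,0],[1,0,0,0,0]]]'
```

```text
t: 13.6
tool_pos: [0.5904, 0.0809, 0.0332]
ee_rot: [[0.032, 0.999, 0.001], [0.999, -0.032, 0.0], [0.0, 0.001, -1.0]]
force: [-0.5, 0.3, -1.2]
width: 0.076
t: 13.8
tool_pos: [0.59, 0.081, 0.0274]
ee_rot: [[0.032, 0.999, 0.0], [0.999, -0.032, 0.0], [0.0, 0.0, -1.0]]
force: [-0.1, 0.3, -0.6]
width: 0.077
t: 14.0
tool_pos: [0.5898, 0.081, 0.0229]
ee_rot: [[0.032, 0.999, -0.0], [0.999, -0.032, 0.0], [-0.0, -0.0, -1.0]]
force: [-0.1, 0.4, -2.6]
width: 0.078
```

```bash
python3 -m crank '[[[1,0,0,-0.2,0],[1,0,0,0,0]]]';python3 -m crank '[[[1,0,0,-0.1,0],[1,0,0,0,0]]]'
```

```text
t: 14.2
tool_pos: [0.59, 0.0809, 0.0213]
ee_rot: [[0.032, 0.999, 0.0], [0.999, -0.032, -0.0], [-0.0, 0.0, -1.0]]
force: [0.3, 0.1, 2.5]
width: 0.075
t: 14.4
tool_pos: [0.5901, 0.0809, 0.0211]
ee_rot: [[0.032, 0.999, 0.001], [0.999, -0.032, -0.0], [-0.0, 0.001, -1.0]]
force: [-4.2, 0.7, 17.0]
width: 0.074
```

```bash
python3 -m crank '[[[1,0,0,0.2,0],[0.75,0,0,0,0],[0.75,0,0,0,0],[0.75,0,0,0,0],[0.75,0,0,0.5,0],[0.75,0,0,5,0],[0.75,0,0,5,0],[0.6,0,0,5,0]]]' 60;python3 -m crank '[[[0.4,-0.5,4.2,1,-0.04],[0.4,-0.5,4.2,0,-0.04],[0.4,-0.5,4.2,0,-0.04],[0.4,-0.5,4.2,0,-0.04],[0.4,-0.5,4.2,0,-0.04],[0.4,-0.5,4.2,0,-0.04],[0.4,0,0,0,0],[0.4,0,0,0,0]]]' 
python3 - <<'E'
from h import *
c=cam("wrist"); save(c,"w7"); np.savez("/tmp/w7",**c); s=observe(); print(s["tool_pos"],np.arctan2(s["ee_rot"][1,0],s["ee_rot"][0,0]))
print(bands(c,(22,120,120),(35,255,255)),bands(c,(100,130,80),(125,255,255)))
E
```

```text
t: 15.2
tool_pos: [0.5896, 0.0809, 0.1795]
ee_rot: [[0.032, 0.999, -0.0], [0.999, -0.032, 0.0], [0.0, -0.0, -1.0]]
force: [-0.3, 0.3, 0.6]
width: 0.39
t: 16.0
tool_pos: [0.5595, 0.3336, 0.1873]
ee_rot: [[0.267, 0.964, -0.0], [0.964, -0.267, -0.0], [-0.0, -0.0, -1.0]]
force: [0.4, 0.3, -0.1]
width: 0.595
[0.55999538 0.33247787 0.18740899] 1.298886513320028
[(np.int32(141), array([257. , 132.9]), array([0.5684, 0.3657])), (np.int32(119), array([255.8, 197.5]), array([0.5503, 0.3041])), (np.int32(88), array([ 26.7, 297.5]), array([0.2744, 0.2589])), (np.int32(41), array([115.6, 379.3]), array([0.3242, 0.1248]))] [(np.int32(158), array([159.7, 142.7]), array([0.4769, 0.3815])), (np.int32(134), array([192.4, 208.9]), array([0.4852, 0.3095])), (np.int32(29), array([376.5, 295.1]), array([0.6482, 0.1587]))]
```

View pics/w7.png

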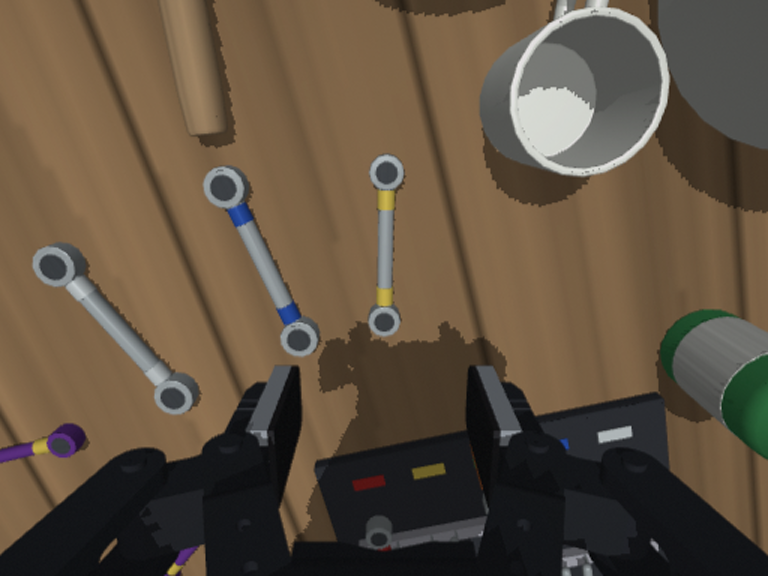

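Yellow bands at (385,199) and (384,296), blue at (240,214) and (289,313), white heads at (57,265) and (177,396).

```bash
python3 -m crank '[[[0.4,0,0.2,-5,-0.014],[0.4,0,0,-5,0],[0.4,0,0,-5,0],[0.4,0,0,-2.3,0],[0.4,0,0,-0.8,0],[0.4,0,0,-0.3,0],[0.7,0,0,0,0],[1,0,0,0,0]]]' 60; python3 -m crank '[[[1,0,0,0,0],[1,0,0,0,0],[1,0,0,0,0],[1,0,0,0,0]]]'; python3 -m crank '[[[1,0,0,2,0],[1,0,0,5,0],[1,0,0,5,0],[1,0,0,0,0],[1,0,0,0,0]]]'
python3 - <<'E'
from h import *
c=dict(np.load("/tmp/w7.npz"));print("white",ends(c,(57,265),(177,396)))
c=cam("wrist"); np.savez("/tmp/w8",**c); s=observe(); t=s["tool_pos"]; print(t)
print(bands(c,(22,120,120),(35,255,255),z=t[2]+.009))
E
```

```text
t: 16.85
tool_pos: [0.5607, 0.3351, 0.0049]
ee_rot: [[0.282, 0.959, 0.002], [0.959, -0.282, 0.001], [0.002, 0.001, -1.0]]
force: [-0.2, 0.5, -1.0]
width: 0.265
t: 17.25
tool_pos: [0.5605, 0.3352, 0.0048]
ee_rot: [[0.282, 0.959, 0.001], [0.959, -0.282, 0.001], [0.001, 0.001, -1.0]]
force: [-1.5, -1.9, 11.4]
width: 0.081
t: 17.75
tool_pos: [0.5603, 0.3351, 0.1249]
ee_rot: [[0.282, 0.959, 0.002], [0.959, -0.282, 0.001], [0.002, 0.001, -1.0]]
force: [0.6, 0.6, -1.9]
width: 0.083
white (array([0.3704, 0.3269]), np.float64(1.902), np.float64(0.1166))
[0.55981797 0.33482671 0.12351725]
[(np.int32(619), array([254.8, 197.7]), array([0.5679, 0.3665]))]
```

```bash
python3 -m crank '[[[1,-0.3,-4.2,0,0.04],[1,-0.3,-4.2,0,0.04],[1,-0.3,-4.2,0,0.04],[1,-0.3,-4.2,0,0.04],[1,-0.2,-4.2,0,0.05],[1,-0.2,-4.05,0,0.04],[1,0,0,-3,0],[1,0,0,0,0]]]';python3 -m crank '[[[1,0,0,-4.5,0],[1,0,0,-1.5,0],[1,0,0,0,0],[1,0,0,0,0]]]' 100
```

```text
t: 18.6
tool_pos: [0.5423, 0.0833, 0.0904]
ee_rot: [[0.037, 0.999, -0.005], [0.999, -0.037, -0.001], [-0.001, -0.005, -1.0]]
force: [-1.1, 1.8, 0.2]
width: 0.08
t: 19.0
tool_pos: [0.544, 0.0853, 0.0341]
ee_rot: [[0.035, 0.999, -0.0], [0.999, -0.035, 0.0], [0.0, -0.0, -1.0]]
force: [-0.0, 0.6, 0.4]
width: 0.061
```

```bash
python3 -m crank '[[[1,0,0,-0.5,0],[1,0,0,0,0],[1,0,0,-0.4,0],[1,0,0,0,0]]]';python3 -m crank '[[[1,0,0,-0.2,0],[1,0,0,0,0]]]';python3 -m crank '[[[1,0,0,-0.1,0],[1,0,0,0,0]]]'
```

```text
t: 19.4
tool_pos: [0.5438, 0.0845, 0.0241]
ee_rot: [[0.036, 0.999, -0.0], [0.999, -0.036, 0.0], [0.0, -0.0, -1.0]]
force: [0.5, 0.8, -3.0]
width: 0.06
t: 19.6
tool_pos: [0.5441, 0.0844, 0.0227]
ee_rot: [[0.036, 0.999, 0.0], [0.999, -0.036, -0.0], [-0.0, 0.0, -1.0]]
force: [-1.1, -0.3, 9.6]
width: 0.061
t: 19.8
tool_pos: [0.5441, 0.0844, 0.0224]
ee_rot: [[0.036, 0.999, 0.001], [0.999, -0.036, -0.0], [-0.0, 0.001, -1.0]]
force: [-4.9, -0.3, 26.1]
width: 0.057
```

```bash
python3 -m crank '[[[1,0,0,0.3,0],[0.75,0,0,0,0],[0.75,0,0,0,0],[0.75,0,0,0,0],[0.75,0,0,0.5,0],[0.75,0,0,5,0],[0.75,0,0,5,0],[0.6,0,0,4,0]]]' 60;python3 -m crank '[[[0.4,-1,4.3,1,0.03],[0.4,-1,4.3,0,0.03],[0.4,-1,4.4,0,0.03],[0.4,-1,4.4,0,0.03],[0.4,-1.1,4.4,0,0.03],[0.4,-1.1,4.3,0,0],[0.4,0,0,0,0],[0.4,0,0,0,0]]]' 
python3 - <<'E'
from h import *
c=cam("wrist"); np.savez("/tmp/w9",**c); s=observe(); print(s["tool_pos"],np.arctan2(s["ee_rot"][1,0],s["ee_rot"][0,0]))
print(bands(c,(100,130,80),(125,255,255)))
E
```

```text
t: 20.6
tool_pos: [0.5439, 0.0845, 0.1722]
ee_rot: [[0.036, 0.999, 0.001], [0.999, -0.036, 0.0], [0.0, 0.001, -1.0]]
force: [0.2, -0.0, -0.3]
width: 0.391
t: 21.4
tool_pos: [0.4814, 0.346, 0.1794]
ee_rot: [[-0.115, 0.993, -0.0], [0.993, 0.115, -0.0], [-0.0, -0.0, -1.0]]
force: [-0.0, -1.3, -0.4]
width: 0.596
[0.4820275  0.34493193 0.17939589] 1.6846474951830854
[(np.int32(178), array([255.5, 132.4]), array([0.4759, 0.3811])), (np.int32(133), array([255.4, 206.6]), array([0.4842, 0.309 ]))]
```

```bash
python3 -m crank '[[[0.4,-0.1,0,-5,0],[0.4,0,0,-5,0],[0.4,0,0,-5,0],[0.4,0,0,-1.7,0],[0.4,0,0,-0.6,0],[0.4,0,0,-0.3,0],[0.7,0,0,0,0],[1,0,0,0,0]]]' 60; python3 -m crank '[[[1,0,0,0,0],[1,0,0,0,0],[1,0,0,0,0],[1,0,0,0,0]]]'; python3 -m crank '[[[1,0,0,2,0],[1,0,0,5,0],[1,0,0,5,0],[1,0,0,0,0],[1,0,0,0,0]]]'
python3 - <<'E'
from h import *
c=cam("wrist"); np.savez("/tmp/w10",**c); s=observe(); t=s["tool_pos"]; print(t)
for b in bands(c,(100,130,80),(125,255,255),z=t[2]+.009): print(b, np.linalg.norm(b[2]-t[:2]))
E
```

```text
t: 22.25
tool_pos: [0.4816, 0.3456, 0.0046]
ee_rot: [[-0.113, 0.994, 0.001], [0.994, 0.113, 0.001], [0.001, 0.001, -1.0]]
force: [-0.7, -0.1, 0.6]
width: 0.264
t: 22.65
tool_pos: [0.4815, 0.3456, 0.0046]
ee_rot: [[-0.114, 0.994, 0.001], [0.994, 0.114, 0.001], [0.001, 0.001, -1.0]]
force: [-1.4, -1.7, 11.2]
width: 0.108
t: 23.15
tool_pos: [0.4814, 0.3455, 0.1246]
ee_rot: [[-0.113, 0.994, 0.002], [0.994, 0.113, 0.001], [0.001, 0.002, -1.0]]
force: [0.3, -0.3, -2.8]
width: 0.103
[0.48085544 0.34520312 0.12332913]
(np.int32(792), array([255. , 189.4]), array([0.4757, 0.3816])) 0.0367601846128252
(np.int32(70), array([255.3, 331.7]), array([0.4839, 0.31  ])) 0.035334533697327634
```

```bash
python3 -m crank '[[[1,2.2,-3.8,0,-0.03],[1,2.2,-3.8,0,-0.03],[1,2.2,-3.8,0,-0.03],[1,2.2,-3.8,0,-0.03],[1,2.2,-3.8,0,-0.03],[1,2.2,-3.8,0,0],[1,2.25,-3.7,0,0],[1,0,0,-3,0]]]';python3 -m crank '[[[1,0,0,0,0],[1,0,0,-4.5,0],[1,0,0,-1.3,0],[1,0,0,0,0],[1,0,0,0,0]]]' 100
```

```text
t: 24.0
tool_pos: [0.6387, 0.0739, 0.094]
ee_rot: [[0.043, 0.999, 0.004], [0.999, -0.043, -0.003], [-0.003, 0.004, -1.0]]
force: [0.1, 1.4, -2.0]
width: 0.107
t: 24.5
tool_pos: [0.6353, 0.0812, 0.0361]
ee_rot: [[0.035, 0.999, -0.0], [0.999, -0.035, 0.0], [0.0, -0.0, -1.0]]
force: [0.5, -0.6, -0.4]
width: 0.084
```

```bash
python3 -m crank '[[[1,0.05,0,-0.6,0],[1,0,0,0,0],[1,0,0,-0.4,0],[1,0,0,0,0]]]';python3 -m crank '[[[1,0,0,-0.2,0],[1,0,0,0,0]]]';python3 -m crank '[[[1,0,0,-0.1,0],[1,0,0,0,0]]]'
```

```text
t: 24.9
tool_pos: [0.6357, 0.0804, 0.025]
ee_rot: [[0.036, 0.999, -0.001], [0.999, -0.036, -0.0], [-0.0, -0.001, -1.0]]
force: [1.0, 1.4, -4.0]
width: 0.084
t: 25.1
tool_pos: [0.636, 0.0803, 0.0236]
ee_rot: [[0.036, 0.999, 0.0], [0.999, -0.036, -0.0], [-0.0, 0.0, -1.0]]
force: [-1.8, -0.4, 5.1]
width: 0.082
t: 25.3
tool_pos: [0.6361, 0.0804, 0.0234]
ee_rot: [[0.036, 0.999, 0.0], [0.999, -0.036, -0.0], [-0.0, 0.0, -1.0]]
force: [-6.2, -0.1, 19.8]
width: 0.085
```

```bash
python3 -m crank '[[[1,0,0,0.3,0],[0.75,0,0,0,0],[0.75,0,0,0,0],[0.75,0,0,0,0],[0.75,0,0,0.5,0],[0.75,0,0,5,0],[0.75,0,0,5,0],[0.6,0,0,4,0]]]' 60;python3 -m crank '[[[0.4,-3.3,3.1,1,0.05],[0.4,-3.3,3.1,0,0.05],[0.4,-3.3,3.1,0,0.05],[0.4,-3.3,3.1,0,0.05],[0.4,-3.3,3.1,0,0.05],[0.4,-3.3,3.1,0,0.05],[0.4,-3.3,3,0,0.04],[0.4,-3.3,3,0,0.02]]]';python3 -m crank '[[[0.4,0,0,0,0],[0.4,0,0,0,0]]]' 
python3 - <<'E'
from h import *
c=cam("wrist"); save(c,"w11"); np.savez("/tmp/w11",**c); s=observe(); print(s["tool_pos"],np.arctan2(s["ee_rot"][1,0],s["ee_rot"][0,0]))
E
```

```text
t: 26.1
tool_pos: [0.6361, 0.0805, 0.1735]
ee_rot: [[0.036, 0.999, 0.002], [0.999, -0.036, 0.001], [0.001, 0.002, -1.0]]
force: [-0.2, -0.7, 0.3]
width: 0.391
t: 26.9
tool_pos: [0.3705, 0.3274, 0.1807]
ee_rot: [[-0.32, 0.948, 0.0], [0.948, 0.32, 0.0], [0.0, 0.0, -1.0]]
force: [0.3, 1.3, -0.4]
width: 0.597
t: 27.1
tool_pos: [0.3717, 0.3268, 0.1807]
ee_rot: [[-0.32, 0.947, 0.0], [0.947, 0.32, 0.0], [-0.0, 0.0, -1.0]]
force: [0.1, -1.2, 0.8]
width: 0.604
[0.37246209 0.32600374 0.18053036] 1.8942879285421255
```

View pics/w11.png

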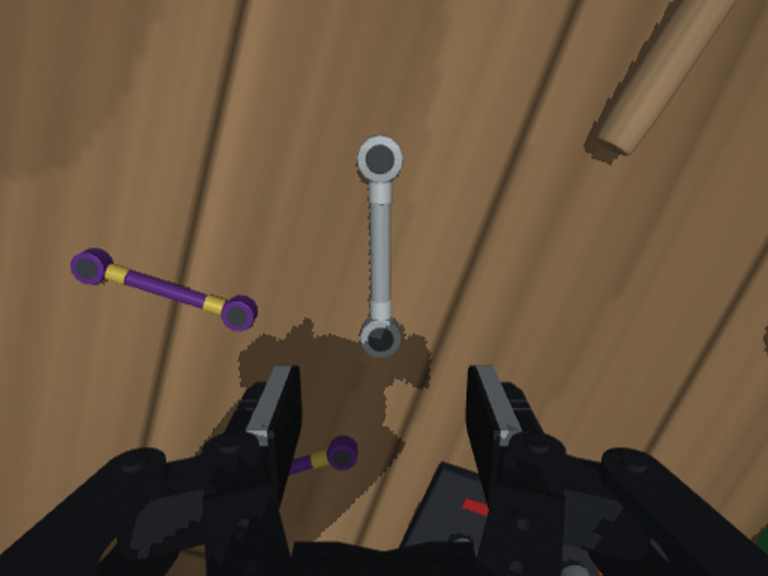

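White heads at (380,158) and (380,338). The nearby purple decoy's head at (238,313) is clear of the left finger.

```bash
python3 - <<'E'
from h import *
c=dict(np.load("/tmp/w11.npz"));print("white",ends(c,(380,158),(380,338)))
E
```

```text
white (array([0.368 , 0.3274]), np.float64(1.895), np.float64(0.1165))
```

```bash
python3 -m crank '[[[0.4,-0.35,0.15,-5,0],[0.4,0,0,-5,0],[0.4,0,0,-5,0],[0.4,0,0,-1.8,0],[0.4,0,0,-0.6,0],[0.4,0,0,-0.3,0],[0.7,0,0,0,0],[1,0,0,0,0]]]' 60; python3 -m crank '[[[1,0,0,0,0],[1,0,0,0,0],[1,0,0,0,0],[1,0,0,0,0]]]'; python3 -m crank '[[[1,0,0,2,0],[1,0,0,5,0],[1,0,0,5,0],[1,0,0,0,0],[1,0,0,0,0]]]'
python3 - <<'E'
from h import *
c=cam("wrist"); save(c,"w12"); np.savez("/tmp/w12",**c); s=observe(); t=s["tool_pos"]; print(t)
E
```

```text
t: 27.95
tool_pos: [0.3691, 0.3281, 0.0046]
ee_rot: [[-0.318, 0.948, 0.001], [0.948, 0.318, 0.001], [0.001, 0.001, -1.0]]
force: [0.6, 0.3, -0.1]
width: 0.273
t: 28.35
tool_pos: [0.369, 0.3281, 0.0046]
ee_rot: [[-0.318, 0.948, 0.001], [0.948, 0.318, 0.001], [0.0, 0.002, -1.0]]
force: [0.3, -1.7, 13.7]
width: 0.121
t: 28.85
tool_pos: [0.369, 0.328, 0.1247]
ee_rot: [[-0.318, 0.948, 0.002], [0.948, 0.318, 0.002], [0.001, 0.002, -1.0]]
force: [0.0, -0.3, -2.1]
width: 0.119
[0.36859364 0.32769195 0.12363407]
```

View pics/w12.png

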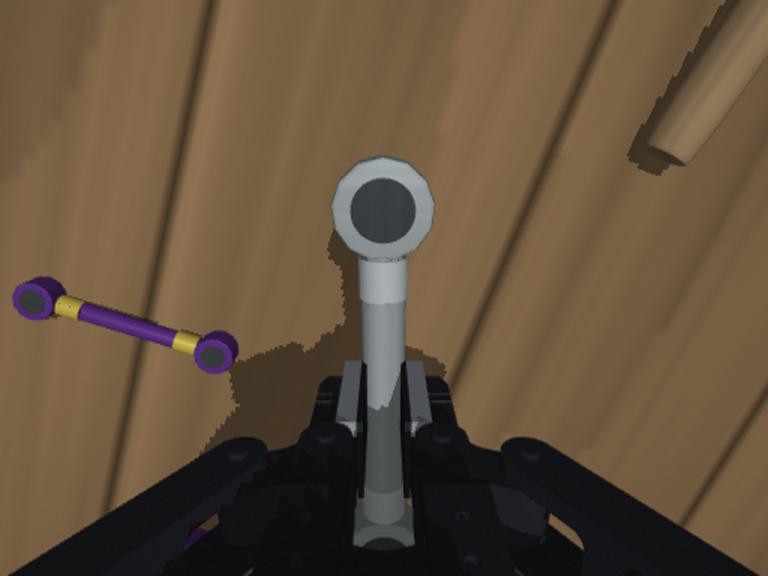

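White is held, with its far head at (383,210) and its shank centred between the pads.

```bash
python3 -m crank '[[[1,3.5,-2.8,0,-0.06],[1,3.5,-2.8,0,-0.06],[1,3.5,-2.8,0,-0.06],[1,3.5,-2.8,0,-0.06],[1,3.5,-2.8,0,-0.06],[1,3.5,-2.8,0,-0.06],[1,3.5,-2.8,0,0],[1,3.5,-2.8,0,0]]]';python3 -m crank '[[[1,3.3,-2.5,0,0],[1,0,0,-3,0],[1,0,0,0,0],[1,0,0,0,0],[1,0,0,-4.5,0],[1,0,0,-1.2,0],[1,0,0,0,0],[1,0,0,0,0]]]' 100
python3 - <<'E'
from h import *
s=observe(); print(np.arctan2(s["ee_rot"][1,0],s["ee_rot"][0,0]))
c=dict(np.load("/tmp/w12.npz")); t=np.array([.3688,.3279,.124]); p=ray(c,383/1.5,210/1.5,t[2]+.0095); print(np.linalg.norm((p-t)[:2]),p-t)
E
```

```text
t: 29.7
tool_pos: [0.6491, 0.1024, 0.122]
ee_rot: [[0.036, 0.999, -0.002], [0.999, -0.036, -0.001], [-0.001, -0.002, -1.0]]
force: [0.3, 1.6, -0.9]
width: 0.118
t: 30.5
tool_pos: [0.6819, 0.0794, 0.0382]
ee_rot: [[0.036, 0.999, 0.001], [0.999, -0.036, 0.0], [0.0, 0.001, -1.0]]
force: [-0.1, -0.2, -1.0]
width: 0.102
1.535152485714176
0.05768757620186453 [-0.01942881  0.05431738  0.0095    ]
```

```bash
python3 -m crank '[[[1,0,0,-0.7,0],[1,0,0,0,0],[1,0,0,-0.5,0],[1,0,0,0,0]]]';python3 -m crank '[[[1,0,0,-0.2,0],[1,0,0,0,0]]]';python3 -m crank '[[[1,0,0,-0.1,0],[1,0,0,0,0]]]'
```

```text
t: 30.9
tool_pos: [0.6817, 0.0789, 0.0244]
ee_rot: [[0.036, 0.999, 0.001], [0.999, -0.036, 0.0], [0.0, 0.001, -1.0]]
force: [1.3, -0.0, -1.2]
width: 0.1
t: 31.1
tool_pos: [0.6818, 0.079, 0.024]
ee_rot: [[0.036, 0.999, 0.001], [0.999, -0.036, 0.0], [0.0, 0.001, -1.0]]
force: [-6.2, -0.3, 20.9]
width: 0.099
t: 31.3
tool_pos: [0.6819, 0.079, 0.0238]
ee_rot: [[0.036, 0.999, 0.001], [0.999, -0.036, 0.0], [0.0, 0.001, -1.0]]
force: [-10.5, -1.8, 34.2]
width: 0.097
```

```bash
python3 -m crank '[[[1,0,0,0.4,0],[0.75,0,0,0,0],[0.75,0,0,0,0],[0.75,0,0,0,0],[0.75,0,0,0.5,0],[0.75,0,0,5,0],[0.75,0,0,5,0],[0.6,-2,0,4,0]]]' 60;python3 -m crank '[[[0.6,-4,-2,3,0],[0.6,-3,-3,3,0],[0.6,0,0,0,0],[0.6,0,0,0,0]]]' 
python3 - <<'E'
from h import *
c=cam("wrist"); save(c,"w13"); np.savez("/tmp/w13",**c); print(observe()["tool_pos"])
E
```

```text
t: 32.1
tool_pos: [0.6624, 0.0789, 0.173]
ee_rot: [[0.037, 0.999, 0.002], [0.999, -0.037, 0.001], [0.001, 0.002, -1.0]]
force: [-0.0, 1.2, -0.7]
width: 0.392
t: 32.5
tool_pos: [0.5956, 0.0311, 0.2281]
ee_rot: [[0.037, 0.999, 0.001], [0.999, -0.037, 0.0], [0.0, 0.001, -1.0]]
force: [0.3, 0.6, -0.5]
width: 0.399
[0.59564553 0.03180098 0.22716723]
```

View pics/w13.png

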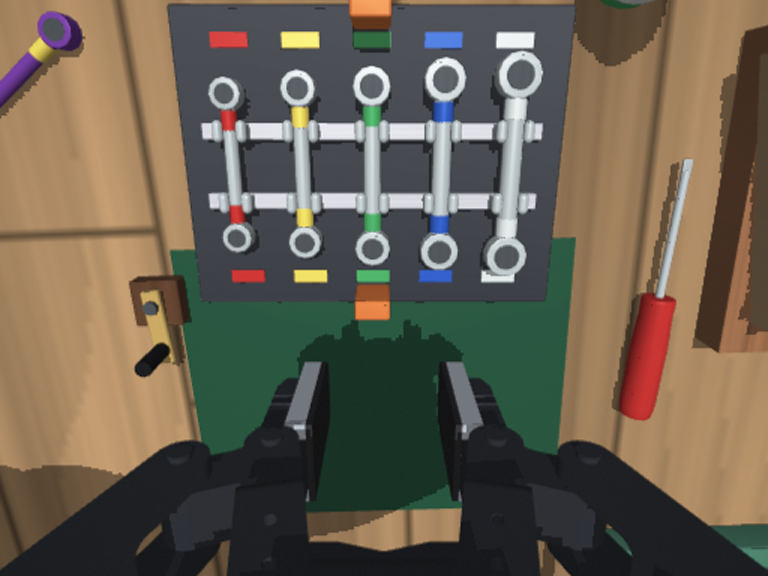

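All five spanners lie in their own clips. Right tab top is at (372,309); the pivot is at (151,308) and the peg at (150,362).

```bash
python3 - <<'E'
from h import *
c=dict(np.load("/tmp/w13.npz"))
for k,(a,b) in enumerate([((224,93),(237,238)),((297,88),(305,242)),((371,86),(373,248)),((445,79),(439,251)),((520,75),(505,257))]): print(k+1,ends(c,a,b,z=.0315+k*.0005))
print("tab",ray(c,372/1.5,309/1.5,.052),"chips g",ends(c,(372,40),(373,276),z=.0125),"r/w",ends(c,(515,40),(228,40),z=.0125),"pivot",ray(c,151/1.5,308/1.5,.023))
E
python3 -m crank '[[[0.4,-0.5,-2,-4,0],[0.4,-0.45,-2.1,-4,0],[0.4,0,0,-4,0],[0.4,0,0,-3,0],[0.4,0,0,0,0],[0.4,0,0,0,0]]]' 80
```

```text
1 (array([0.4968, 0.0857]), np.float64(1.533), np.float64(0.0924))
2 (array([0.5428, 0.0841]), np.float64(1.537), np.float64(0.098))
3 (array([0.589, 0.081]), np.float64(1.54), np.float64(0.1032))
4 (array([0.6345, 0.0803]), np.float64(1.534), np.float64(0.1092))
5 (array([0.6801, 0.0777]), np.float64(1.528), np.float64(0.1155))
tab [ 0.5854773  -0.00778964  0.052     ] chips g (array([0.589 , 0.0824]), np.float64(1.532), np.float64(0.1579)) r/w (array([0.5917, 0.1613]), np.float64(3.105), np.float64(0.1841)) pivot [ 0.42320249 -0.01175061  0.023     ]
t: 33.15
tool_pos: [0.5862, -0.0087, 0.0773]
ee_rot: [[0.035, 0.999, -0.001], [0.999, -0.035, 0.0], [0.0, -0.001, -1.0]]
force: [0.6, 0.1, 1.5]
width: 0.599
```

```bash
python3 -m crank '[[[0.4,0,0,-4,0],[0.4,0,0,-1.5,0],[0.4,0,0,0,0],[1,0,0,0,0],[1,0,0,0,0],[1,0,0,0,0],[1,0,0,0,0],[1,0,0,0,0]]]' 80; python3 -m crank '[[[1,0,-0.5,0,0],[1,0,-1,0,0.005],[1,0,-1,0,0.005],[1,0,-1,0,0.005]]]'
```

```text
t: 33.95
tool_pos: [0.5867, -0.0095, 0.024]
ee_rot: [[0.036, 0.999, 0.002], [0.999, -0.036, 0.0], [0.0, 0.002, -1.0]]
force: [-2.3, -0.2, 11.3]
width: 0.266
t: 34.35
tool_pos: [0.5872, -0.0421, 0.024]
ee_rot: [[0.019, 1.0, 0.003], [1.0, -0.019, 0.003], [0.004, 0.003, -1.0]]
force: [0.3, 14.9, 7.2]
width: 0.263
```

```bash
python3 -m crank '[[[1,0,-1.5,0,0.005],[1,0,-2,0,0.005],[1,0,-2,0,0.005],[1,0,-2,0,0],[1,0,-2,0,0],[1,0,-2,0,0],[1,0,-2,0,0],[1,0,-1.1,0,0]]]'; python3 -m crank '[[[1,0,0,0,0],[1,0,0,0,0]]]'
python3 - <<'E'
from h import *
c=cam("top"); save(c,"t14"); np.savez("/tmp/t14",**c)
E
```

```text
t: 35.15
tool_pos: [0.587, -0.1899, 0.024]
ee_rot: [[0.006, 1.0, 0.003], [1.0, -0.006, 0.002], [0.002, 0.003, -1.0]]
force: [0.1, 15.8, 9.3]
width: 0.265
t: 35.35
tool_pos: [0.587, -0.1915, 0.0241]
ee_rot: [[0.007, 1.0, 0.003], [1.0, -0.007, -0.001], [-0.001, 0.003, -1.0]]
force: [0.9, -3.9, 7.0]
width: 0.262
```

View pics/t14.png

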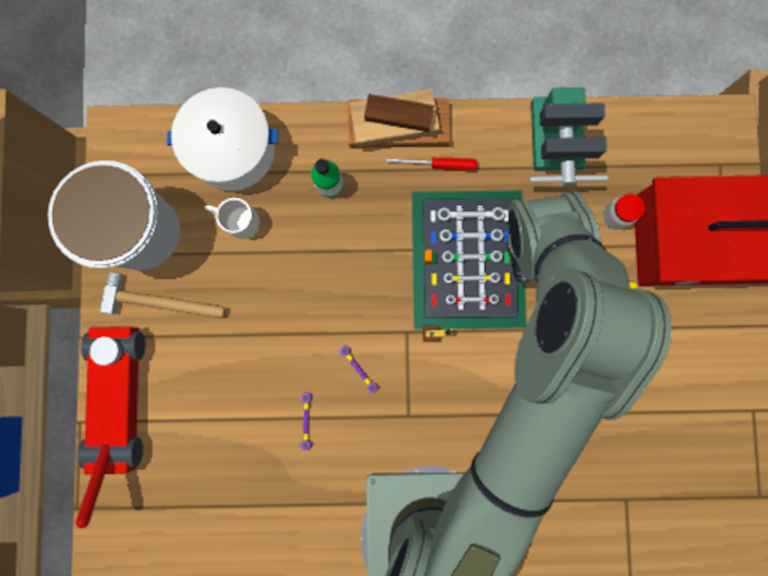

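Top view: the loaded rail lies on the mat with fairly even margins; board edges are at about 424/520 against mat 413/525, and rows 198–317 against 191–327. Release, back off and check from near.

```bash
python3 -m crank '[[[0.6,0,0,0,0],[0.55,0,0,0,0],[0.55,0,0,0,0],[0.55,0,0,0.5,0],[0.55,0,0,2,0],[0.55,0,0,5,0],[0.55,0,0,5,0],[0.8,-2,1,5,0]]]' 60; python3 -m crank '[[[1,-4,1,3,0],[1,-4,1,0,0],[1,0,0,0,0],[1,0,0,0,0]]]'
python3 - <<'E'
from h import *
c=cam("wrist"); save(c,"w15"); np.savez("/tmp/w15",**c); print(observe()["tool_pos"])
E
```

```text
t: 36.2
tool_pos: [0.5682, -0.1817, 0.1952]
ee_rot: [[0.007, 1.0, 0.001], [1.0, -0.007, -0.0], [-0.0, 0.001, -1.0]]
force: [0.1, 0.2, 0.5]
width: 0.293
t: 36.6
tool_pos: [0.4884, -0.1617, 0.2231]
ee_rot: [[0.006, 1.0, 0.001], [1.0, -0.006, -0.001], [-0.001, 0.001, -1.0]]
force: [0.5, 0.8, 0.0]
width: 0.002
[ 0.48903424 -0.16176741  0.22269196]
```

View pics/w15.png

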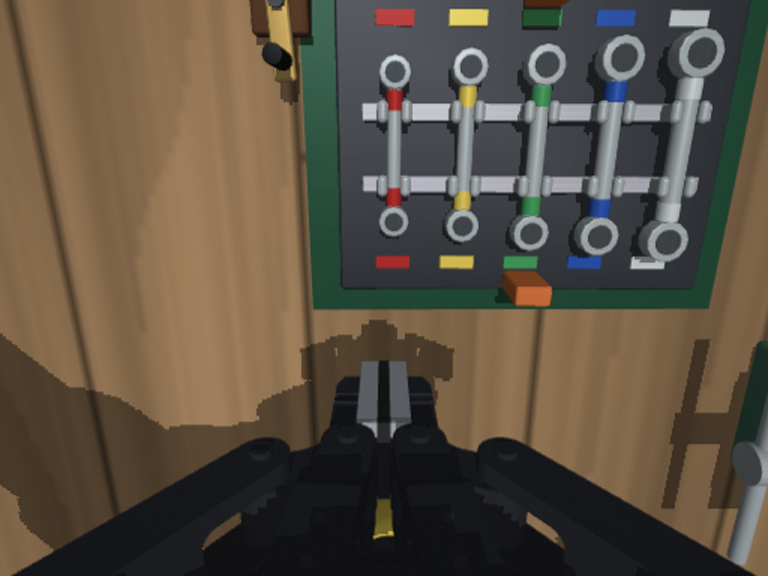

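Wrist view: all five spanners are seated and the rail is on the mat. Right tab is at (528,292), mat corner at (313,308), peg top at about (270,52).

```bash
python3 - <<'E'
from h import *
c=dict(np.load("/tmp/w15.npz"))
print("chips g",ends(c,(542,18),(520,262),z=.0125),"r",ends(c,(395,18),(392,262),z=.0125),"w",ends(c,(689,18),(647,262),z=.0125))
print("mat near corners",ray(c,313/1.5,308/1.5,0),ray(c,709/1.5,308/1.5,0),"peg",ray(c,272/1.5,52/1.5,.056))
for k,(a,b) in enumerate([((395,72),(394,222)),((471,66),(462,226)),((547,63),(528,233)),((623,58),(596,237)),((697,54),(666,241))]): print(k+1,ends(c,a,b,z=.0315+k*.0005))
E
python3 -m crank '[[[1,-1.6,2,-2,0],[1,-1.6,2,-2,0],[1,-1.6,2,-2,0],[1,-1.6,2,-2,0],[1,-1.5,1.8,-2,0],[1,-1.4,1.8,-2,0],[1,0,0,0,0],[1,0,0,0,0]]]' 60
```

```text
chips g (array([ 0.5864, -0.0995]), np.float64(1.561), np.float64(0.1576)) r (array([ 0.4943, -0.0989]), np.float64(1.558), np.float64(0.1576)) w (array([ 0.678, -0.1  ]), np.float64(1.559), np.float64(0.1576))
mat near corners [ 0.43285931 -0.21727624  0.        ] [ 0.73715793 -0.21911935  0.        ] peg [ 0.42574553 -0.04446239  0.056     ]
1 (array([ 0.4946, -0.099 ]), np.float64(1.565), np.float64(0.0921))
2 (array([ 0.5403, -0.099 ]), np.float64(1.557), np.float64(0.098))
3 (array([ 0.5853, -0.1007]), np.float64(1.543), np.float64(0.1043))
4 (array([ 0.6307, -0.1009]), np.float64(1.546), np.float64(0.1096))
5 (array([ 0.676 , -0.1015]), np.float64(1.575), np.float64(0.1144))
t: 37.45
tool_pos: [0.3963, -0.0453, 0.1019]
ee_rot: [[0.005, 1.0, -0.0], [1.0, -0.005, -0.0], [-0.0, -0.0, -1.0]]
force: [-0.0, 0.3, -0.2]
width: -0.002
```

```bash
python3 -m crank '[[[1,0,0,-4,0],[1,0,0,-3.2,0],[1,0,0,0,0],[1,0,0,0,0]]]'; python3 -m crank '[[[1,0.6,0,0,0],[1,0.4,-0.1,0,0],[1,0,0,0,0]]]'; python3 -m crank '[[[1,0.5,-0.2,0,0],[1,0.5,-0.2,0,0],[1,0,0,0,0]]]'
```

```text
t: 37.85
tool_pos: [0.4028, -0.0466, 0.0362]
ee_rot: [[0.007, 1.0, -0.01], [1.0, -0.007, 0.002], [0.002, -0.01, -1.0]]
force: [0.4, 0.7, -0.3]
width: 0.001
t: 38.15
tool_pos: [0.4133, -0.0476, 0.0365]
ee_rot: [[0.007, 1.0, -0.008], [1.0, -0.007, 0.002], [0.002, -0.008, -1.0]]
force: [0.0, 0.1, -0.1]
width: -0.001
t: 38.45
tool_pos: [0.4229, -0.0518, 0.0357]
ee_rot: [[0.007, 1.0, -0.01], [1.0, -0.007, 0.001], [0.001, -0.01, -1.0]]
force: [-0.4, 0.7, -0.4]
width: 0.003
```

```bash
python3 -m crank '[[[1,0.6,0.1,0,0],[1,0.6,0.1,0,0],[1,0,0,0,0]]]'; python3 -m crank '[[[1,0.7,0.4,0,0],[1,0.7,0.5,0,0],[1,0,0,0,0]]]'; python3 -m crank '[[[1,0.5,0.5,0,0],[1,0.4,0.5,0,0],[1,0,0,0,0]]]'
python3 - <<'E'
from h import *
c=cam("wrist"); save(c,"w16"); np.savez("/tmp/w16",**c); print(observe()["tool_pos"])
E
```

```text
t: 38.75
tool_pos: [0.435, -0.0491, 0.0356]
ee_rot: [[0.006, 1.0, -0.01], [1.0, -0.006, 0.002], [0.002, -0.01, -1.0]]
force: [0.3, -0.2, 0.2]
width: 0.001
t: 39.05
tool_pos: [0.4493, -0.0394, 0.0356]
ee_rot: [[0.005, 1.0, -0.01], [1.0, -0.005, 0.002], [0.002, -0.01, -1.0]]
force: [-0.2, -0.6, 0.9]
width: 0.003
t: 39.35
tool_pos: [0.4577, -0.0294, 0.0356]
ee_rot: [[0.005, 1.0, -0.01], [1.0, -0.005, 0.002], [0.002, -0.01, -1.0]]
force: [-0.3, -0.6, 0.2]
width: 0.002
[ 0.4573831  -0.02987681  0.03564093]
```

View pics/w16.png

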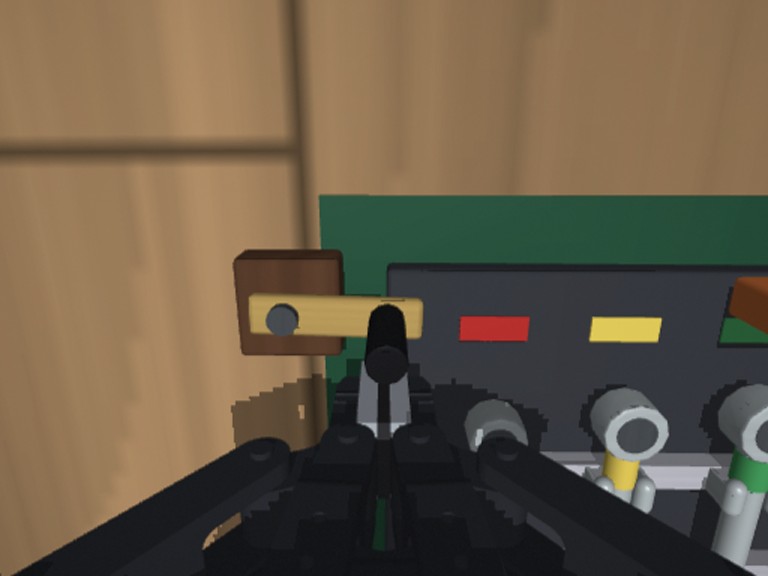

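The catch bar points to +x over the board's near edge, with the pivot at (282,320) and the bar end at (422,317). I'll nudge it to the stop, then back off.

```bash
python3 -m crank '[[[1,0,0.15,0,0],[1,0,0.1,0,0],[1,0,0,0,0]]]'; python3 -m crank '[[[1,0,-0.6,0,0],[1,-0.5,-1,0,0],[1,-0.5,-1,0.5,0],[1,0,-1,3,0],[1,0,-1,5,0],[1,0,-2,5,0],[1,0,-3,5,0],[1,0,-3,3,0]]]'; python3 -m crank '[[[1,0,0,0,0],[1,0,0,0,0],[1,0,0,0,0]]]'
python3 - <<'E'
from h import *
c=cam("wrist"); save(c,"w17"); np.savez("/tmp/w17",**c); print(observe()["tool_pos"])
E
```

```text
t: 39.7
tool_pos: [0.4571, -0.0278, 0.0357]
ee_rot: [[0.006, 1.0, -0.011], [1.0, -0.006, 0.001], [0.001, -0.011, -1.0]]
force: [0.1, -0.0, 0.7]
width: 0.003
t: 40.5
tool_pos: [0.4463, -0.1495, 0.2421]
ee_rot: [[0.006, 1.0, -0.009], [1.0, -0.006, 0.0], [0.0, -0.009, -1.0]]
force: [0.3, -0.5, -1.6]
width: 0.005
t: 40.8
tool_pos: [0.4465, -0.1476, 0.2383]
ee_rot: [[0.005, 1.0, -0.012], [1.0, -0.005, 0.002], [0.001, -0.012, -1.0]]
force: [-0.2, 0.2, -0.1]
width: -0.003
[ 0.4466032  -0.14737186  0.23824477]
```

View pics/w17.png

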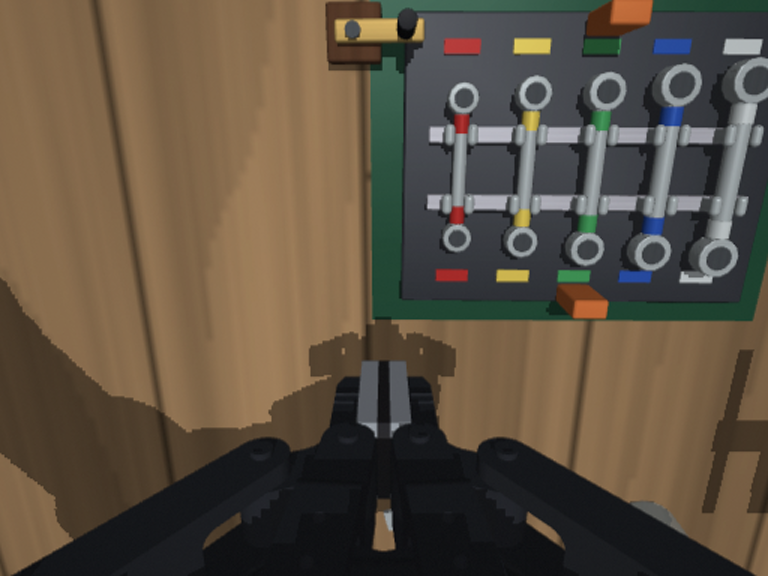

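The bar lies along +x over the board's edge (pivot (352,30), end (422,30)), all five spanners are seated, and the gripper is clear.

```bash
python3 -c "
from rig import *
print(sign_off())"
```

```text
the job is handed in; nothing more can be done
None
```

I clicked all five spanners into their own clips, slid the loaded rail onto the mat and turned the brass catch over its near edge. I handed the job in at about 41 s of the 208 s allowed; no verdict was reported.

- **Spanners:** before the slide, each one measured within about 2 mm of its place, and its head spacing matched the seated height. From close up after the slide, all were still seated. The largest angle off was about 0.03 rad. White's head spacing then read 114 mm against 116 mm, which I put down to reading the pixels at the picture's edge.
- **Rail:** measured after the slide, its centre was about 1.5 mm (x) and 3 mm (y) off the mat centre, and about 0.01 rad off square. I never raised it; the tool's height stayed level throughout the slide.
- **Catch:** in the last picture the bar points straight to mat +x, about 1.57 rad. I nudged it a little further but felt no clear force from the stop.
- **Disagreements:** one press was harder than intended, with spanner 1 reaching 86 N at the wrist (limit 120 N). For the catch, the arm could not get quite as near or as low as I commanded, so I pushed the peg about 6 mm higher up; it still turned fully.
- **Bystanders:** I did not touch the bystanders or the purple look-alikes. They looked unmoved in the top picture taken after the slide, though the arm hid the tape measure there.
- **Pictures:** I viewed 15, one over the budget of 14.

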